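# Park the spring-gate hook on its anchor eye

### The arm

A 7-joint arm with a two-finger parallel gripper is mounted at the origin on a cart in front of the work surface, level with it; the furniture and walls round the work are solid. World frame = base frame: x ahead of the robot, y to its left, z up, the work surface at z = 0. Lengths are in m, angles in rad, forces in N, time in s.
With the tool pointing down it reaches from about 0.4 to 0.9 m from the base axis. Payload 5.6 kg.
Tool frame: the origin (TCP) lies midway between the tips of the shut fingers; the grasp point (between the pads) lies 19 mm behind it (arm.grip_point_offset is the distance from the TCP to the grasp point, in m); y points along the fingers, x is the direction in which the jaws open and shut, and the axes are right-handed (so a half turn about y gives the same grasp; the last joint's range is limited). The gripper opens to 92 mm and grips with 3 to 60 N. Pads are 20 mm wide; open, the fingers measure 128 mm over their backs; the gripper's body (75 mm by 189 mm) begins 69 mm behind the grasp point.
Start: joints at [-1.384, 0.468, -0.012, 1.603, 0.006, 1.071, -0.056], TCP at [0.148, 0.633, 0.215] pointing down, gripper open.
Joint ranges: [-2.53, 2.53], [-0.31, 2.02], [-1.57, 1.55], [0.28, 2.44], [-1.29, 4.43], [0.15, 1.84], [-2.92, 2.92]. Speed limits (rad/s): [2.57, 2.57, 3.14, 3.14, 3.14, 3.14, 3.14].

### API

Orientations are given as [roll, pitch, yaw] about the fixed x, y, z axes, in that order (R = Rz(yaw) Ry(pitch) Rx(roll)).
In Python, from bench import arm gives the robot as it stands. The module is installed in compiled form; this text tells all that it offers.
- The arm moves only by the tool servo_tool, never from a script. Its argument "deltas" is a list of rows, each a list of 3 entries, a list of its own where there are three numbers: the turn, a rotation vector about the world's x, y, z in degrees, then the shift along the world's x, y, z in cm, then the gripper's target within -1 to 1 (fully open at 1, half-way at 0, shut at -1). A call has 1 to 12 rows; each row shifts and turns the commanded pose from where the row before left it; what a row does not reach is not made up. A row lasts 1/12 s, in which the tool goes at most 41.7 mm and 7.16 degrees, less where a joint would pass 70% of its speed; a pose out of reach is approached as far as the arm can. A call with a gripper value outside its range is refused whole. The fingers move at their own pace and stop on an object; "force" is the grip in N (left out, the last holds). Time passes only in rows, so rows that do not move let the fingers close. It gives the time, the measured TCP pose, the force and the opening at its end, in the units of the state.
- arm.sense(): the state, without advancing time (a new reading comes with each control period).
- arm.grab_frame(name): name is "scene" or "top" or "wrist"; returns a dict with "color" (384x512x3 uint8, red, green, blue), "camera_matrix" (3x3 intrinsics, pixels), "D" ([k1, k2, p1, p2, k3] as OpenCV has them; the pictures are not rectified), "R" (3x3) and "t" (3): a world point X has camera coordinates R X + t. Camera axes: x right, y down, z forward; pixel columns grow to the right and rows downward; lengths in m; the calibration is good to about 2 mm. A picture is of the moment at which its call begins. There is no depth.
- arm.sign_off(): hands the job in, once; it reports no verdict.
The state is a dict: "time_s": time; "joint_pos": joint angles; "joint_vel": joint speeds; "tau": joint torques, N m; "position": TCP position; "ee_rot": TCP orientation; "ft_force": force on the tool from outside, world axes, zero at the start; "torque": the same for the moment, N m; "width": opening from 0.0 (shut) to 1.0 (fully open).
Only numpy, scipy, OpenCV 4.12 (cv2) and the standard library are available. Lean on these libraries where they do the work, as an engineer would, in place of code of your own. Each camera call takes 0.05 s, during which the arm holds its last target.

### The job

Pick the spring-gate hook up by its handle and press its gate against the near leg of the eye on the anchor plate until the leg snaps into the hook and the gate shuts behind it. Then pull the hook straight back against its shut gate with a steady 10 N for a second to prove it has caught, and leave it lying flat on the plate, still clipped. Go by feel and never press or pull on the eye with more than 25 N, and do not shift the loose small parts lying about.

Things in the scene. Friction and masses are not known exactly. Their poses are not given: they have to be found in the camera images.
- hook: Loose spring-gate hook, about 0.28 kg, lying flat: a square bow of 12 mm round steel bar and a black handle behind. Origin under the middle of the bow's pocket, on the underside; +x out of the mouth, away from the handle, +z up. Side bars' centre lines at y +-22 mm, back bar's at x -32, bar centres 6 above the underside: pocket 32 wide, its back face at x -26. The gate closes the mouth at x +20.
- handle (a point): Middle of the hook's black rubber-covered handle, a box 60 long (hook x -102 to -42 mm), 18 wide (y), 28 high (z 0 to 28 over the underside); grip it across y. Axes as the hook's.
- entry (a point): Where the leg of the eye should go in, on the gate's line: x +20, y -5, z +6 mm in the hook's frame, near the nose (the round bar end at y -22, reaching x +28). The leg's axis must enter at hook y -8 to -2 mm and go some 34 mm past this point towards the handle before the gate swings shut behind it; the back of the hook stops it about 5 mm further on. Axes as the hook's.
- hook_gate (a joint): Sprung gate of the hook: a 9 mm bar hinged at x +20, y +22 mm (hook frame), reaching across the mouth to y -14.5. 0 = shut, grows as it swings inward towards the handle (rad, to 1.3); it cannot swing outward. Its spring gives way to about 3 to 5 N at the free end.
- plate: Anchor plate of dark steel fixed on the bench, 220 x 110 x 12 mm; the hook finally lies on its flat top, z +12 mm. Origin on the underside, under the middle mark of the slot; the plate reaches x -125 to +95, y +-55. +x points along the slot, away from the side the hook comes from and its handle ends up on; +z up.
- eye_mount: The eye: a closed arch of 14 mm round steel bar standing on the plate in the plate's x-z plane, 80 mm high over the bench. Origin and axes as the plate's: this is the fixed middle mark of the slot, not the eye itself. The far leg stands 62 mm beyond the near leg along +x. Rubber bushings let the eye give about 1 mm per 12 N along x.
- leg_mark (a point): Point 35 mm above the eye mount's origin. The near leg of the eye (vertical, straight from z 12 to 58 mm) is clamped up to 10 mm either way from this point along the mount's x, at y 0; that offset is not measured and must be felt or seen.
- big_nut: Loose hexagon nut, 21 x 24 x 10 mm, lying on the bench; leave alone. Origin under its middle.
- seal_ring: Loose black rubber ring, 66 mm across, 8 mm thick; leave alone. Origin under its middle.
- cap_screw: Loose bolt, 53 mm tall, standing on its head; leave alone. Origin under its middle.

How it is judged:
By the outcome, as a careful person would: the job done as asked, in the order asked, and still so for the second after the job is handed in, with the robot touching nothing.
It also fails if it takes over 58 s, if anything falls off the work surface, if the arm or the gripper's body presses on something with over 40 N, if the wrist force passes 120 N, or if a joint passes its speed limit or range.

## Working session

There is one attempt and no reset: what is moved stays moved. The work goes in short steps, Python scripts to look and compute and a tool call to move; the robot and the scene stay as the last step left them, time stands still between calls to the robot, and variables do not carry over. Pictures are saved under pics/ and viewed, and the job is handed in when it is done.

Besides the shell and the picture viewer there is one more tool, called after "Emit:" as name(argument=value, ...), one argument or row to a line, values as JSON. servo_tool: Moves the arm, as the interface text tells. Its arguments: {"type":"object","properties":{"deltas":{"type":"array","items":{"type":"array"}},"force":{"type":"number"}},"required":["deltas"]}

```bash
mkdir -p pics; python3 - <<'E'
from bench import arm
import cv2,pickle
s=arm.sense()
print({k:s[k] for k in ("time_s","position","ee_rot","ft_force","width")}, arm.grip_point_offset)
F={}
for n in("scene","top","wrist"):
    f=arm.grab_frame(n);F[n]=f
    cv2.imwrite(f"pics/{n}0.png",f["color"][:,:,::-1])
    print(n,f["camera_matrix"].tolist(),f["D"],(-f["R"].T@f["t"]))
pickle.dump(F,open("f0.pkl","wb"))
E
```

```text
{'time_s': 0.0, 'position': array([0.14799323, 0.63232739, 0.2136359 ]), 'ee_rot': array([-1.57091231,  0.00178577,  1.3409282 ]), 'ft_force': array([-0.48968389, -0.08213726,  0.40910102]), 'width': 1.000826528453474} 0.0187
scene [[458.6478999564588, 0.0, 256.3796932943976], [0.0, 458.6478999564588, 194.04172370594702], [0.0, 0.0, 1.0]] [-0.17639684  0.          0.          0.          0.        ] [ 0.18262463 -0.13134965  0.66487659]
top [[388.05591140785424, 0.0, 252.44143427373058], [0.0, 388.05591140785424, 190.16666107045586], [0.0, 0.0, 1.0]] [-0.08723666  0.          0.          0.          0.        ] [0.48333766 0.30100285 0.9107557 ]
wrist [[338.5734766516213, 0.0, 249.9881797483471], [0.0, 338.5734766516213, 191.86780939955685], [0.0, 0.0, 1.0]] [0.02166327 0.         0.         0.         0.        ] [0.07442585 0.64988236 0.38409847]
```

View pics/scene0.png

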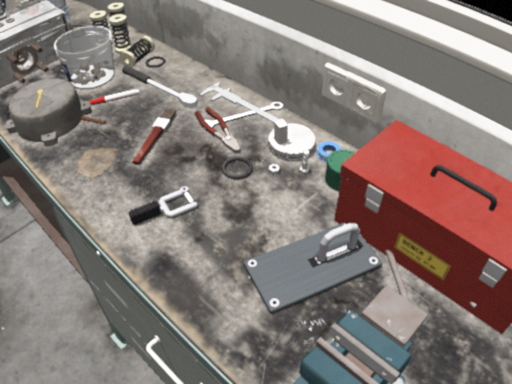

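View pics/top0.png

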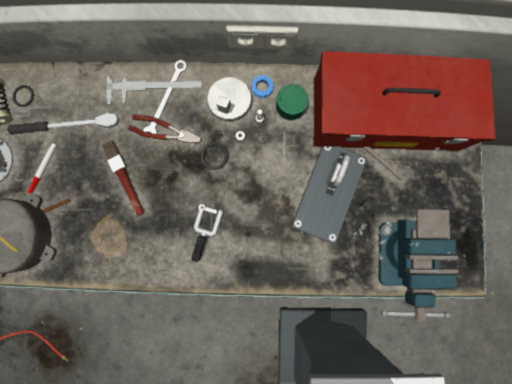

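View pics/wrist0.png

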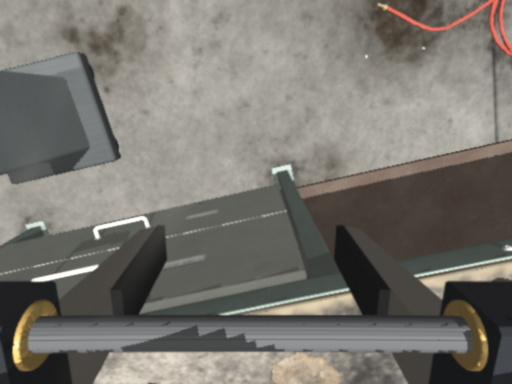

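The scene and top views show the hook (top px ~205,232), the plate with its eye (top ~332,190), and the loose parts. Next I'll enlarge the crops.

```bash
cat > h.py <<'E'
import numpy as np,cv2,pickle
def ray(f,uv):
    p=cv2.undistortPoints(np.array(uv,float).reshape(-1,1,2),f["camera_matrix"],f["D"]).reshape(-1,2)
    d=np.c_[p,np.ones(len(p))]@f["R"]
    return -f["R"].T@f["t"],d
def onz(f,uv,z):
    c,d=ray(f,uv); return c+d*((z-c[2])/d[:,2])[:,None]
def proj(f,X):
    rv,_=cv2.Rodrigues(f["R"]); return cv2.projectPoints(np.array(X,float).reshape(-1,1,3),rv,np.array(f["t"],float),f["camera_matrix"],f["D"])[0].reshape(-1,2)
def tri(f1,p1,f2,p2):
    c1,d1=ray(f1,p1);c2,d2=ray(f2,p2);d1=d1[0];d2=d2[0]
    s=np.linalg.lstsq(np.c_[d1,-d2],c2-c1,rcond=None)[0]
    a=c1+s[0]*d1;b=c2+s[1]*d2
    return (a+b)/2,np.linalg.norm(a-b)
def crop(f,x0,y0,w,h,k,name):
    c=f["color"][y0:y0+h,x0:x0+w,::-1]; cv2.imwrite(name,cv2.resize(c,None,fx=k,fy=k,interpolation=cv2.INTER_CUBIC))
E
python3 - <<'E'
from h import *
F=pickle.load(open("f0.pkl","rb"))
t,s=F["top"],F["scene"]
crop(t,180,190,60,80,7,"pics/c1.png");crop(t,285,135,95,115,5,"pics/c2.png")
crop(s,115,170,100,70,7,"pics/c3.png");crop(s,235,210,155,105,5,"pics/c4.png")
print(onz(t,[(205,232),(332,190),(0,0),(512,384)],0))
E
```

```text
[[ 0.47890818  0.41142802  0.        ]
 [ 0.58454071  0.11432881  0.        ]
 [ 1.07585833  0.98979118  0.        ]
 [ 0.12592143 -0.33146463  0.        ]]
```

View pics/c1.png

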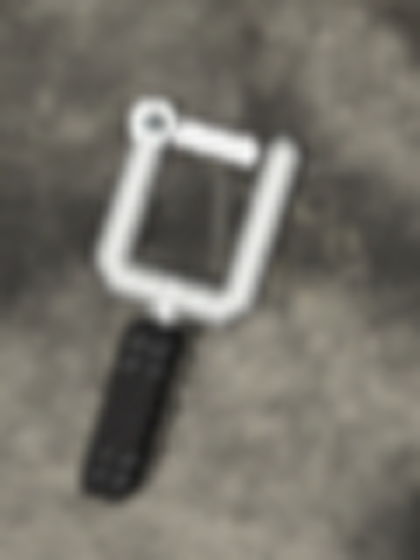

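View pics/c2.png

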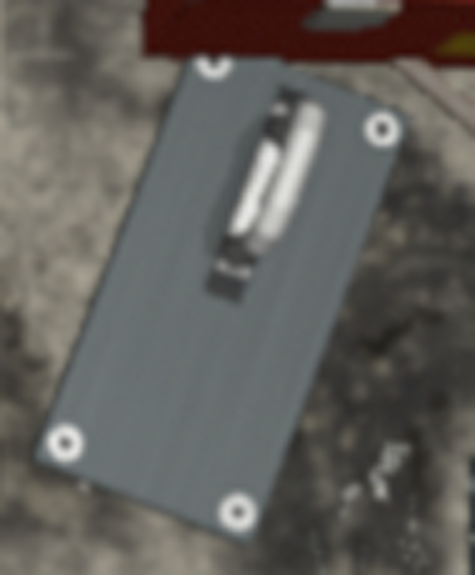

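View pics/c3.png

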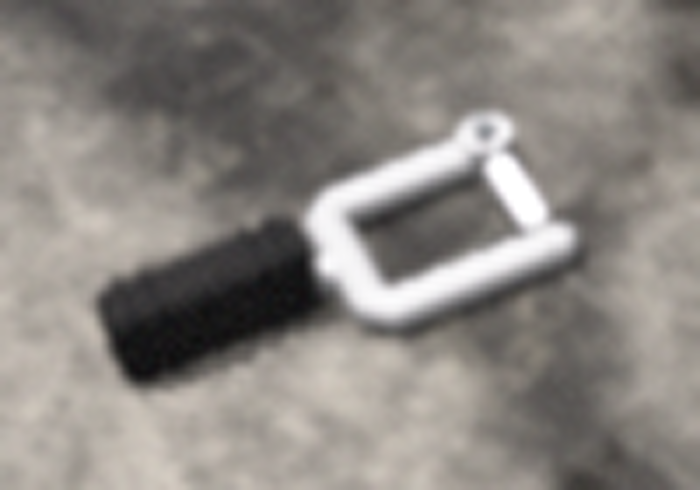

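View pics/c4.png

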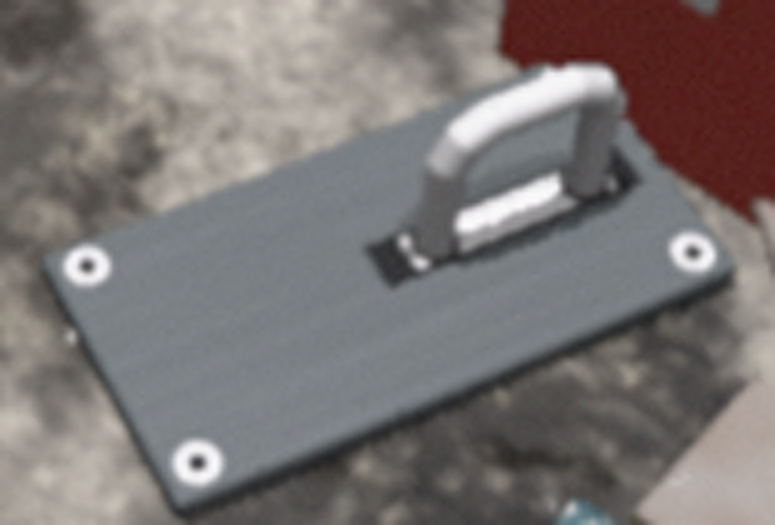

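```bash
python3 - <<'E'
from h import *
F=pickle.load(open("f0.pkl","rb"))
t,s=F["top"],F["scene"]
T=lambda P,o,k:np.array(P,float)/k+np.array(o)-0.5+0.5/k
np.set_printoptions(precision=4,suppress=True)
# hook
h1=T([(154,121),(285,148),(112,265),(237,305),(158,328),(106,494)],(180,190),7)
h3=T([(487,131),(568,240),(325,208),(380,305),(300,240),(118,300)],(115,170),7)
print("top",onz(t,h1[:4],.006));print("scene",onz(s,h3[:4],.006))
for i in range(4): print(tri(t,h1[i:i+1],s,h3[i:i+1]))
print("handle top",onz(t,h1[4:],.028), onz(s,h3[4:],.028))
# plate screws
p1=T([(65,442),(238,512),(383,130),(213,62)],(285,135),5)
p3=T([(87,265),(198,463),(693,252)],(235,210),5)
print("screws top",onz(t,p1,.012));print("scr scene",onz(s,p3,.012))
def outline(f,x0,y0,x1,y1,z,n):
    c=f["color"].astype(int);r,g,b=c[...,0],c[...,1],c[...,2]
    m=((b-r>5)&(b>60)&(b<150)).astype(np.uint8);mm=np.zeros_like(m);mm[y0:y1,x0:x1]=m[y0:y1,x0:x1]
    mm=cv2.morphologyEx(mm,cv2.MORPH_OPEN,np.ones((3,3)))
    cs,_=cv2.findContours(mm,cv2.RETR_EXTERNAL,cv2.CHAIN_APPROX_NONE)
    k=max(cs,key=cv2.contourArea).reshape(-1,2);k=cv2.convexHull(k).reshape(-1,2)
    X=onz(f,k,z)[:,:2]*1000
    print(n,cv2.minAreaRect(X.astype(np.float32)))
    cv2.imwrite(f"pics/m_{n}.png",mm*255)
outline(t,285,135,380,250,.012,"t");outline(s,235,210,390,315,.012,"s")
E
```

```text
top [[0.5372 0.4207 0.006 ]
 [0.5293 0.3767 0.006 ]
 [0.489  0.4331 0.006 ]
 [0.4768 0.391  0.006 ]]
scene [[0.5417 0.4253 0.006 ]
 [0.5304 0.3758 0.006 ]
 [0.4899 0.4348 0.006 ]
 [0.4782 0.3946 0.006 ]]
(array([0.5373, 0.4194, 0.0133]), np.float64(0.0011512015348754726))
(array([0.5298, 0.3763, 0.006 ]), np.float64(0.0013985559897103379))
(array([0.4889, 0.4328, 0.0084]), np.float64(0.00016935731161250826))
(array([0.4765, 0.3908, 0.0105]), np.float64(0.000784243612418458))
handle top [[0.4689 0.4142 0.028 ]
 [0.4152 0.4292 0.028 ]] [[0.4675 0.4113 0.028 ]
 [0.4194 0.4293 0.028 ]]
screws top [[0.5046 0.1966 0.012 ]
 [0.474  0.1159 0.012 ]
 [0.6548 0.0471 0.012 ]
 [0.6853 0.1282 0.012 ]]
scr scene [[0.5054 0.1963 0.012 ]
 [0.4747 0.1154 0.012 ]
 [0.6564 0.0468 0.012 ]]
t ((579.011962890625, 122.62828063964844), (106.58587646484375, 215.66969299316406), 69.1727294921875)
s ((578.18798828125, 119.62712097167969), (108.9144058227539, 217.86526489257812), 69.37091064453125)
```

```bash
python3 - <<'E'
from h import *
F=pickle.load(open("f0.pkl","rb"))
t,s=F["top"],F["scene"]
T=lambda P,o,k:np.array(P,float)/k+np.array(o)-0.5+0.5/k
np.set_printoptions(precision=4,suppress=True)
a=np.deg2rad(-20.8);ex=np.array([np.cos(a),np.sin(a),0]);ey=np.array([-ex[1],ex[0],0])
O=np.array([.580,.1217,0])+.015*ex;print(O)
for n,f,P in (("s",s,T([(432,250),(436,215),(440,180),(590,190),(594,150)],(235,210),5)),("t",t,T([(240,240),(266,240),(278,110),(310,110)],(285,135),5))):
    c,d=ray(f,P)
    k=((O-c)@ey)/(d@ey);X=c+d*k[:,None]
    print(n,[(round((x-O)@ex,4),round(x[2],4)) for x in X])
    # ylocal at z=12 / z=73
    for z in(.012,.073): print(z,((onz(f,P,z)-O)@np.c_[ex,ey]))
# predicted pixels, for drawing
X=[O+ex*u+ey*0+[0,0,z] for u,z in((0,.012),(0,.035),(0,.058),(.062,.012),(-.125,.012),(.095,.012))]
for n,f,o in(("t",t,(285,135)),("s",s,(235,210))): print(n,(proj(f,X)-o)*5)
print(onz(t,[(380,225),(380,285),(420,210)],.08))
E
```

```text
[0.594  0.1164 0.    ]
s [(np.float64(0.0019), np.float64(0.0083)), (np.float64(0.0009), np.float64(0.0295)), (np.float64(0.0), np.float64(0.0498)), (np.float64(0.0686), np.float64(0.0052)), (np.float64(0.0656), np.float64(0.0302))]
0.012 [[ 0.0002 -0.0021]
 [ 0.0091  0.0104]
 [ 0.0183  0.0232]
 [ 0.0648 -0.0039]
 [ 0.076   0.0108]]
0.073 [[-0.0275 -0.0372]
 [-0.0194 -0.0258]
 [-0.0111 -0.0142]
 [ 0.031  -0.0388]
 [ 0.0412 -0.0255]]
t [(np.float64(0.0085), np.float64(0.0022)), (np.float64(-0.0013), np.float64(0.0744)), (np.float64(0.0839), np.float64(-0.035)), (np.float64(0.064), np.float64(0.06))]
0.012 [[ 0.0066  0.0014]
 [ 0.0112 -0.0099]
 [ 0.0713  0.0066]
 [ 0.0771 -0.0075]]
0.073 [[-0.0053  0.0104]
 [-0.001  -0.0002]
 [ 0.055   0.0152]
 [ 0.0604  0.002 ]]
t [[235.9031 252.0567]
 [246.1817 246.1365]
 [256.9999 239.9041]
 [282.1406 131.2347]
 [139.6083 501.1493]
 [306.2985  67.7827]]
s [[426.416  243.7825]
 [433.3397 204.3943]
 [440.5362 163.2002]
 [575.6294 182.8693]
 [101.2244 373.7361]
 [651.6751 151.5024]]
[[ 0.5022  0.0261  0.08  ]
 [ 0.3745  0.0263  0.08  ]
 [ 0.5363 -0.0633  0.08  ]]
```

Emit:
servo_tool(
  deltas=[
    [[0, 0, -0.2], [2.4, -1.7, -0.4], 1],
    [[0, 0, -0.2], [2.4, -1.7, -0.4], 1],
    [[0, 0, -0.2], [2.4, -1.7, -0.4], 1],
    [[0, 0, -0.2], [2.4, -1.7, -0.4], 1],
    [[0, 0, -0.2], [2.4, -1.7, -0.4], 1],
    [[0, 0, -0.2], [2.4, -1.7, -0.4], 1],
    [[0, 0, -0.2], [2.4, -1.7, -0.4], 1],
    [[0, 0, -0.2], [2.4, -1.7, -0.4], 1],
    [[0, 0, -0.2], [2.4, -1.7, -0.4], 1],
    [[0, 0, -0.2], [2.4, -1.7, -0.4], 1],
    [[0, 0, -0.2], [2.4, -1.7, -0.4], 1],
    [[0, 0, 0], [2.4, -1.7, -0.4], 1],
  ],
  force=50,
)

```text
time_s: 1.15
position: [0.437, 0.4278, 0.1662]
ee_rot: [-1.571, 0.0, 1.302]
ft_force: [0.6, 0.5, -0.1]
width: 0.999
```

```bash
python3 - <<'E'
from bench import arm
from h import *
np.set_printoptions(precision=4,suppress=True)
w=arm.grab_frame("wrist");pickle.dump(w,open("w1.pkl","wb"));cv2.imwrite("pics/w1.png",w["color"][:,:,::-1])
s=arm.sense();print(s["time_s"],s["position"],s["ee_rot"],s["ft_force"])
E
```

```text
1.2 [0.4431 0.4221 0.1654] [-1.5748  0.0032  1.2944] [ 3.3754 -3.8177  0.3522]
```

View pics/w1.png

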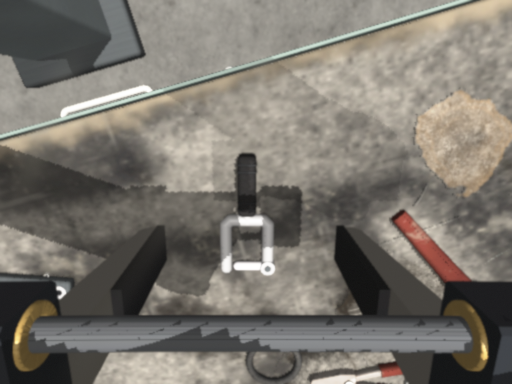

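Wrist view: the handle runs from (246,155) to (247,213) and lies square between the fingers. The bow spans (228,218)–(268,268).

```bash
python3 - <<'E'
from h import *
np.set_printoptions(precision=4,suppress=True)
w=pickle.load(open("w1.pkl","rb"))
print("handle top ends",onz(w,[(246,156),(247,215)],.028)); print("back corners,ring,nose",onz(w,[(228.5,222),(266,222),(267.5,268),(227.5,267)],.006))
crop(w,200,140,100,140,5,"pics/w1c.png")
E
```

```text
handle top ends [[0.4138 0.4306 0.028 ]
 [0.4693 0.4161 0.028 ]]
back corners,ring,nose [[0.4791 0.3932 0.006 ]
 [0.4895 0.4308 0.006 ]
 [0.5412 0.4189 0.006 ]
 [0.5285 0.3776 0.006 ]]
```

View pics/w1c.png

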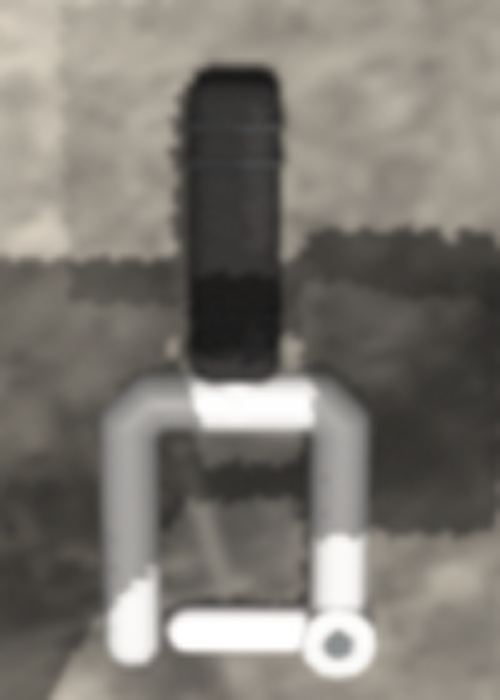

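Emit:
servo_tool(
  deltas=[
    [[0, 0, 0], [-0.1, 0.1, -2.4], 1],
    [[0, 0, 0], [0, 0, -2.4], 1],
    [[0, 0, 0], [0, 0, -2.4], 1],
    [[0, 0, 0], [0, 0, -2.4], 1],
    [[0, 0, 0], [0, 0, -2.4], 1],
    [[0, 0, 0], [0, 0, -2.4], 1],
    [[0, 0, 0], [0, 0, -1.0], 1],
    [[0, 0, 0], [0, 0, -0.5], 1],
    [[0, 0, 0], [0, 0, 0], 1],
  ],
)

```text
time_s: 1.95
position: [0.4347, 0.4296, 0.0068]
ee_rot: [-1.57, 0.001, 1.303]
ft_force: [-0.3, -0.1, 0.5]
width: 0.997
```

Emit:
servo_tool(
  deltas=[
    [[0, 0, 0], [0.35, -0.35, -0.1], 1],
    [[0, 0, 0], [0.35, -0.35, -0.1], 1],
    [[0, 0, 0], [0, 0, -0.1], 1],
    [[0, 0, 0], [0, 0, 0], -1],
    [[0, 0, 0], [0, 0, 0], -1],
    [[0, 0, 0], [0, 0, 0], -1],
    [[0, 0, 0], [0, 0, 0], -1],
    [[0, 0, 0], [0, 0, 0], -1],
    [[0, 0, 0], [0, 0, 0], -1],
    [[0, 0, 0], [0, 0, 0], -1],
    [[0, 0, 0], [0, 0, 0], -1],
  ],
  force=50,
)

```text
time_s: 2.87
position: [0.442, 0.423, 0.0046]
ee_rot: [-1.571, -0.0, 1.303]
ft_force: [-1.0, -0.1, -0.3]
width: 0.443
```

Emit:
servo_tool(
  deltas=[
    [[0, 0, 0], [0, 0, 0], -1],
    [[0, 0, 0], [0, 0, 0], -1],
    [[0, 0, 0], [0, 0, 0], -1],
    [[0, 0, 0], [0, 0, 0], -1],
    [[0, 0, 0], [0, 0, 0], -1],
    [[0, 0, 0], [0, 0, 0], -1],
    [[0, 0, 0], [0, 0, 0], -1],
    [[0, 0, 0], [0, 0, 0], -1],
  ],
)

```text
time_s: 3.53
position: [0.4421, 0.4229, 0.0046]
ee_rot: [-1.571, -0.0, 1.303]
ft_force: [0.2, -0.3, 0.6]
width: 0.194
```

Emit:
servo_tool(
  deltas=[
    [[0, 0, 0], [0, 0, 0.8], -1],
    [[0, 0, 0], [0, 0, 1.6], -1],
    [[0, 0, 0], [0, 0, 2.0], -1],
    [[0, 0, 0], [0, 0, 2.0], -1],
    [[0, 0, 0], [0, 0, 0.6], -1],
    [[0, 0, 0], [0, 0, 0], -1],
  ],
)

```text
time_s: 4.03
position: [0.4429, 0.4237, 0.0765]
ee_rot: [-1.572, -0.003, 1.302]
ft_force: [0.3, 0.5, -2.9]
width: 0.195
```

Emit:
servo_tool(
  deltas=[
    [[0, 0, -0.5], [0.1, -1.0, 0], -1],
    [[0, 0, -0.5], [0.2, -1.8, 0], -1],
    [[0, 0, -0.5], [0.3, -2.6, 0], -1],
    [[0, 0, -0.5], [0.3, -2.8, 0], -1],
    [[0, 0, -0.5], [0.3, -2.8, 0], -1],
    [[0, 0, -0.5], [0.3, -2.8, 0], -1],
    [[0, 0, -0.5], [0.3, -2.8, 0], -1],
    [[0, 0, -0.5], [0.3, -2.8, 0], -1],
    [[0, 0, -0.5], [0.3, -2.6, 0], -1],
    [[0, 0, -0.5], [0.2, -1.8, 0], -1],
    [[0, 0, -0.5], [0.1, -1.0, 0], -1],
    [[0, 0, 0], [0.1, -0.6, 0], -1],
  ],
)

```text
time_s: 5.03
position: [0.4692, 0.1665, 0.0736]
ee_rot: [-1.569, 0.002, 1.203]
ft_force: [0.3, 0.7, -3.0]
width: 0.191
```

Emit:
servo_tool(
  deltas=[
    [[0, 0, 0], [0, 0, 0], -1],
    [[0, 0, 0], [0, 0, 0], -1],
    [[0, 0, 0], [0, 0, 0], -1],
  ],
)

```text
time_s: 5.28
position: [0.4698, 0.1703, 0.0744]
ee_rot: [-1.57, -0.0, 1.209]
ft_force: [0.1, -0.1, -2.8]
width: 0.194
```

```bash
cat > look.py <<'E'
import sys
from bench import arm
from h import *
np.set_printoptions(precision=4,suppress=True)
n=sys.argv[1]
F={k:arm.grab_frame(k) for k in("top","scene","wrist")}
pickle.dump(F,open(n+".pkl","wb"))
for k in F: cv2.imwrite(f"pics/{n}_{k}.png",F[k]["color"][:,:,::-1])
s=arm.sense();print(s["time_s"],s["position"],s["ee_rot"],s["ft_force"],s["torque"],s["width"])
E
python3 look.py a
python3 -c "
from h import *
F=pickle.load(open('a.pkl','rb'))
crop(F['top'],275,135,100,120,5,'pics/a_tc.png');crop(F['scene'],200,180,190,140,4,'pics/a_sc.png')"
```

```text
5.4333 [0.4699 0.17   0.0745] [-1.5706 -0.0003  1.2085] [ 0.1477 -0.3601 -3.6295] [-0.0077  0.0356 -0.0256] 0.19365462495028046
```

View pics/a_sc.png

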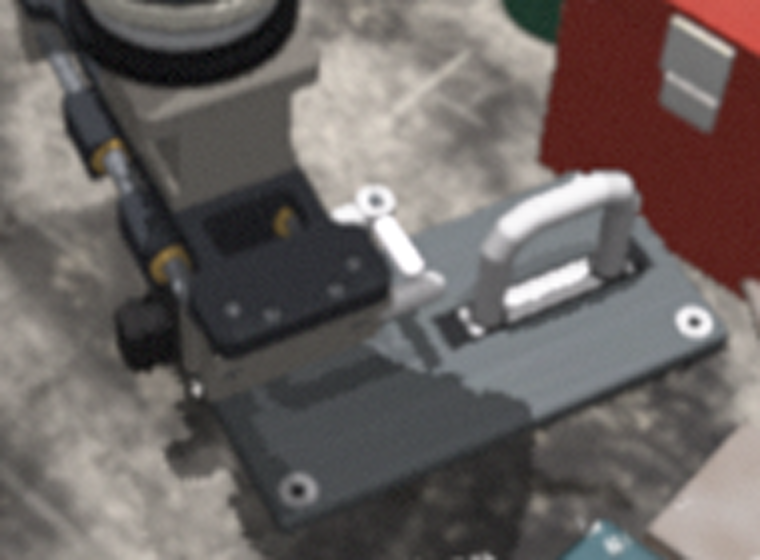

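View pics/a_tc.png

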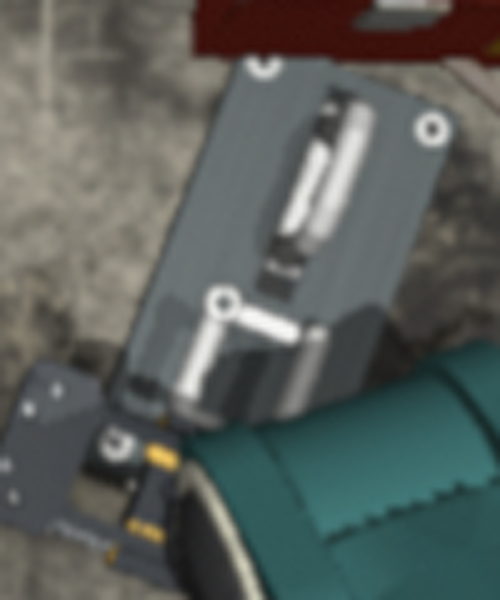

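View pics/a_wrist.png

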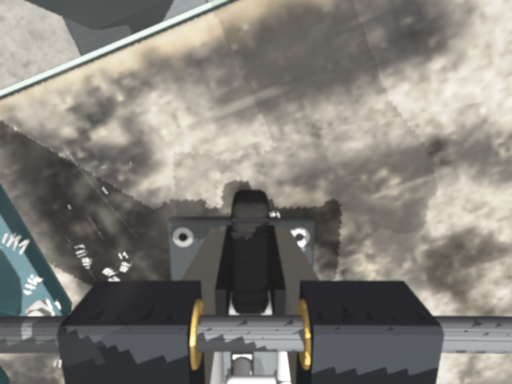

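```bash
cat > pl.py <<'E'
from h import *
np.set_printoptions(precision=4,suppress=True)
a=np.deg2rad(-20.8);ex=np.array([np.cos(a),np.sin(a),0]);ey=np.array([-ex[1],ex[0],0])
O=np.array([.594,.1164,0])
T=lambda P,o,k:np.array(P,float)/k+np.array(o)-0.5+0.5/k
def P(X): return np.c_[(X-O)@ex,(X-O)@ey,X[:,2]]*1000
E
python3 - <<'E'
from pl import *
F=pickle.load(open('a.pkl','rb'));t,s=F['top'],F['scene']
a1=T([(223,302),(318,330),(186,395),(295,411)],(275,135),5)
a3=T([(376,201),(435,283)],(200,180),4)
print("hinge,nose,side bars top",P(onz(t,a1[:1],.0825)),P(onz(t,a1[1:],.076)))
print("scene",P(onz(s,a3[:1],.0825)),P(onz(s,a3[1:],.076)))
for i in range(2): X,e=tri(t,a1[i:i+1],s,a3[i:i+1]);print(P(X[None]),e)
print("screws",P(onz(t,T([(432,130),(263,62)],(275,135),5),.012)),P(onz(s,T([(298,490),(694,322)],(200,180),4),.012)))
p=np.array([[.4699,.17,.0745]]);print("tcp",P(p))
E
```

```text
hinge,nose,side bars top [[-43.2112  29.0674  82.5   ]] [[-38.0179 -14.5156  76.    ]
 [-85.8003  28.5819  76.    ]
 [-74.5267 -17.7352  76.    ]]
scene [[-42.4307  28.2447  82.5   ]] [[-38.0516 -14.5987  76.    ]]
[[-42.635   28.8121  81.8244]] 0.0009897629861930345
[[-38.0031 -14.5337  75.8939]] 3.810708354408682e-06
screws [[ 81.2562 -42.7706  12.    ]
 [ 81.2212  43.4249  12.    ]] [[-111.1763  -43.1326   12.    ]
 [  82.8049  -43.0474   12.    ]]
tcp [[-135.0456    6.0379   74.5   ]]
```

Emit:
servo_tool(
  deltas=[
    [[0, 0, 0], [-0.03, -0.09, -0.8], -1],
    [[0, 0, 0], [0, 0, -1.4], -1],
    [[0, 0, 0], [0, 0, -1.4], -1],
    [[0, 0, 0], [0, 0, -1.2], -1],
    [[0, 0, 0], [0, 0, -0.5], -1],
    [[0, 0, 0], [0, 0, -0.1], -1],
    [[0, 0, 0], [0, 0, 0], -1],
    [[0, 0, 0], [0, 0, 0], -1],
    [[0, 0, 0], [0, 0, 0], -1],
  ],
)

```text
time_s: 6.18
position: [0.4703, 0.1683, 0.0212]
ee_rot: [-1.572, -0.001, 1.207]
ft_force: [-0.7, 0.2, -3.0]
width: 0.19
```

```bash
python3 look.py b
python3 -c "
from h import *
F=pickle.load(open('b.pkl','rb'))
crop(F['top'],275,135,100,120,5,'pics/b_tc.png');crop(F['scene'],220,190,150,130,5,'pics/b_sc.png')"
```

```text
6.3333 [0.4702 0.1682 0.0211] [-1.5716 -0.0008  1.2066] [-0.5164  0.5565 -2.678 ] [ 0.0242  0.1112 -0.0051] 0.19487477678175816
```

View pics/b_sc.png

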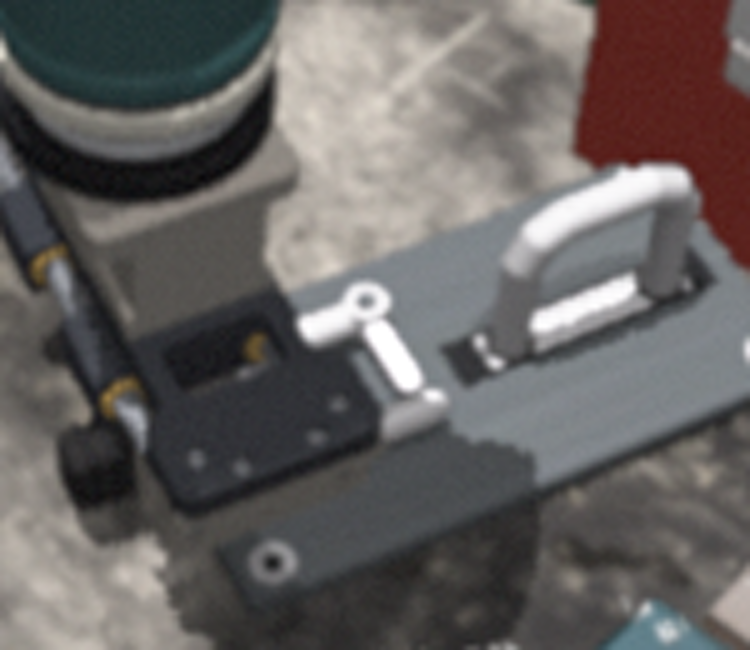

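View pics/b_tc.png

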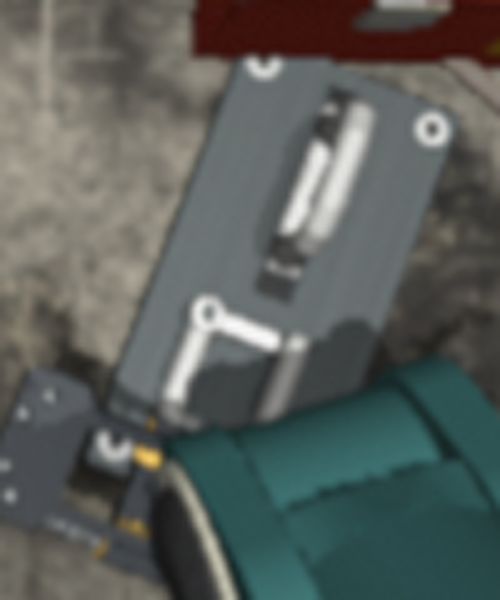

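```bash
python3 - <<'E'
from pl import *
F=pickle.load(open('b.pkl','rb'));t,s=F['top'],F['scene']
a1=T([(208,313),(295,341),(174,404),(268,413)],(275,135),5)
a3=T([(366,301),(436,400),(486,346)],(220,190),5)
print("top",P(onz(t,a1[:1],.029)),P(onz(t,a1[1:],.022)))
print("scene",P(onz(s,a3[:1],.029)),P(onz(s,a3[1:],.022)))
print("tcp",P(np.array([[.4702,.1682,.0211]])))
E
```

```text
top [[-42.3925  26.9057  29.    ]] [[-38.3122 -15.9766  22.    ]
 [-86.3348  25.4332  22.    ]
 [-73.9441 -16.2525  22.    ]]
scene [[-41.1734  26.9464  29.    ]] [[-36.4137 -15.4972  22.    ]
 [ -9.994   -3.2974  22.    ]]
tcp [[-134.126     4.4617   21.1   ]]
```

Emit:
servo_tool(
  deltas=[
    [[0, 0, 0], [0.28, -0.11, 0], -1],
    [[0, 0, 0], [0.47, -0.18, 0], -1],
    [[0, 0, 0], [0.47, -0.18, 0], -1],
    [[0, 0, 0], [0.47, -0.18, 0], -1],
    [[0, 0, 0], [0.28, -0.1, 0], -1],
    [[0, 0, 0], [0.19, -0.07, 0], -1],
    [[0, 0, 0], [0, 0, 0], -1],
  ],
)

```text
time_s: 6.92
position: [0.492, 0.1595, 0.0206]
ee_rot: [-1.571, -0.0, 1.206]
ft_force: [0.4, 0.4, -2.0]
width: 0.195
```

Emit:
servo_tool(
  deltas=[
    [[0, 0, 0], [0.14, -0.05, 0], -1],
    [[0, 0, 0], [0.14, -0.06, 0], -1],
    [[0, 0, 0], [0.14, -0.05, 0], -1],
    [[0, 0, 0], [0, 0, 0], -1],
  ],
)

```text
time_s: 7.25
position: [0.4959, 0.1581, 0.0206]
ee_rot: [-1.571, -0.0, 1.206]
ft_force: [0.7, 0.2, -2.9]
width: 0.191
```

Emit:
servo_tool(
  deltas=[
    [[0, 0, 0], [0.14, -0.05, 0], -1],
    [[0, 0, 0], [0.14, -0.06, 0], -1],
    [[0, 0, 0], [0.0, 0, 0], -1],
  ],
)

```text
time_s: 7.5
position: [0.4988, 0.157, 0.0207]
ee_rot: [-1.571, -0.0, 1.206]
ft_force: [-0.3, -0.4, -3.1]
width: 0.192
```

Emit:
servo_tool(
  deltas=[
    [[0, 0, 0], [0.14, -0.05, 0], -1],
    [[0, 0, 0], [0.14, -0.06, 0], -1],
    [[0, 0, 0], [0.0, 0, 0], -1],
  ],
)

```text
time_s: 7.75
position: [0.5006, 0.1562, 0.0205]
ee_rot: [-1.57, 0.0, 1.207]
ft_force: [-1.9, 0.5, -2.4]
width: 0.193
```

Emit:
servo_tool(
  deltas=[
    [[0, 0, 0], [0.14, -0.05, 0], -1],
    [[0, 0, 0], [0.14, -0.06, 0], -1],
    [[0, 0, 0], [0.0, 0, 0], -1],
  ],
)

```text
time_s: 8.0
position: [0.5036, 0.1553, 0.0205]
ee_rot: [-1.57, 0.0, 1.207]
ft_force: [-3.7, 1.1, -2.1]
width: 0.19
```

```bash
python3 look.py c
python3 -c "
from h import *
F=pickle.load(open('c.pkl','rb'))
crop(F['top'],285,145,80,90,6,'pics/c_tc.png');crop(F['scene'],230,190,150,110,5,'pics/c_sc.png')"
```

```text
8.15 [0.5035 0.1552 0.0205] [-1.57    0.0001  1.207 ] [-3.001   2.9953 -1.3412] [0.5522 0.7906 0.1165] 0.1935061749313928
```

View pics/c_sc.png

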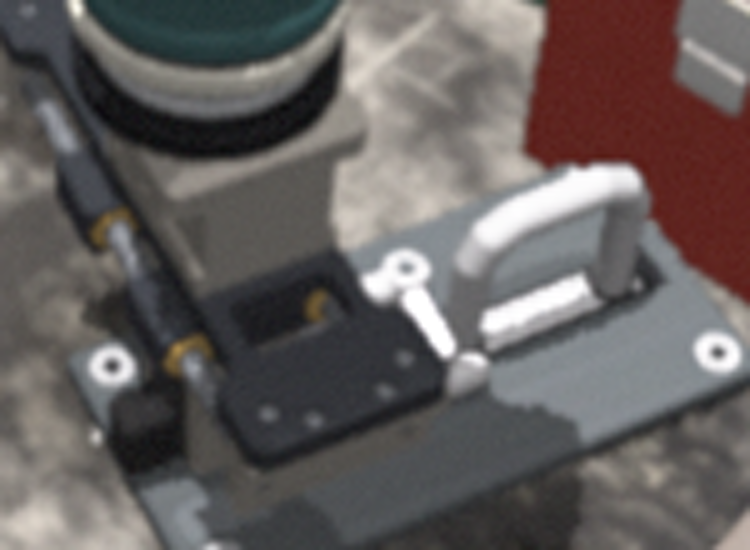

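View pics/c_tc.png

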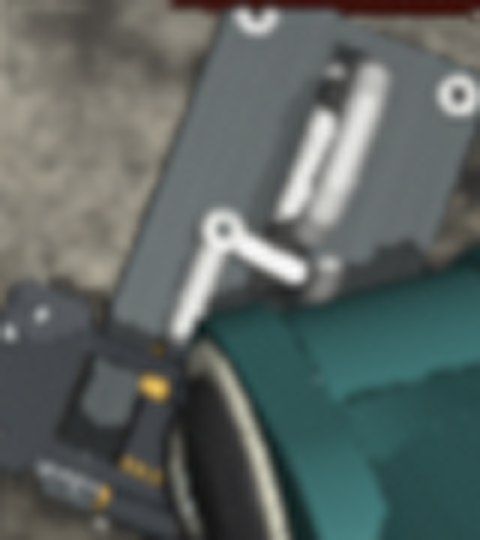

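Emit:
servo_tool(
  deltas=[
    [[0, 0, 0], [0.14, -0.05, 0], -1],
    [[0, 0, 0], [0.14, -0.06, 0], -1],
    [[0, 0, 0], [0.14, -0.05, 0], -1],
    [[0, 0, 0], [0, 0, 0], -1],
  ],
)

```text
time_s: 8.48
position: [0.5084, 0.1532, 0.0205]
ee_rot: [-1.571, 0.0, 1.206]
ft_force: [-3.5, 3.2, -2.2]
width: 0.192
```

Emit:
servo_tool(
  deltas=[
    [[0, 0, 0], [0.14, -0.05, 0], -1],
    [[0, 0, 0], [0.14, -0.06, 0], -1],
    [[0, 0, 0], [0.14, -0.05, 0], -1],
    [[0, 0, 0], [0, 0, 0], -1],
  ],
)

```text
time_s: 8.82
position: [0.512, 0.1513, 0.0204]
ee_rot: [-1.57, 0.001, 1.206]
ft_force: [-5.3, 2.5, -0.9]
width: 0.191
```

Emit:
servo_tool(
  deltas=[
    [[0, 0, 0], [0.14, -0.05, 0], -1],
    [[0, 0, 0], [0.14, -0.06, 0], -1],
    [[0, 0, 0], [0.14, -0.05, 0], -1],
    [[0, 0, 0], [0, 0, 0], -1],
  ],
)

```text
time_s: 9.15
position: [0.5155, 0.1496, 0.0201]
ee_rot: [-1.569, 0.002, 1.206]
ft_force: [-5.8, 2.8, -3.3]
width: 0.189
```

Emit:
servo_tool(
  deltas=[
    [[0, 0, 0], [0.09, 0.03, 0], -1],
    [[0, 0, 0], [0.09, 0.03, 0], -1],
    [[0, 0, 0], [0, 0, 0], -1],
  ],
)

```text
time_s: 9.4
position: [0.5171, 0.1504, 0.02]
ee_rot: [-1.568, 0.002, 1.206]
ft_force: [-5.1, 2.4, -3.3]
width: 0.194
```

```bash
python3 look.py d
python3 -c "
from h import *
F=pickle.load(open('d.pkl','rb'))
crop(F['top'],285,145,80,90,6,'pics/d_tc.png');crop(F['scene'],230,190,150,110,5,'pics/d_sc.png')"
```

```text
9.55 [0.5172 0.1504 0.02  ] [-1.5686  0.0014  1.2063] [-5.3486  2.0721 -2.8521] [0.6581 1.2198 0.0722] 0.19155619785522401
```

View pics/d_sc.png

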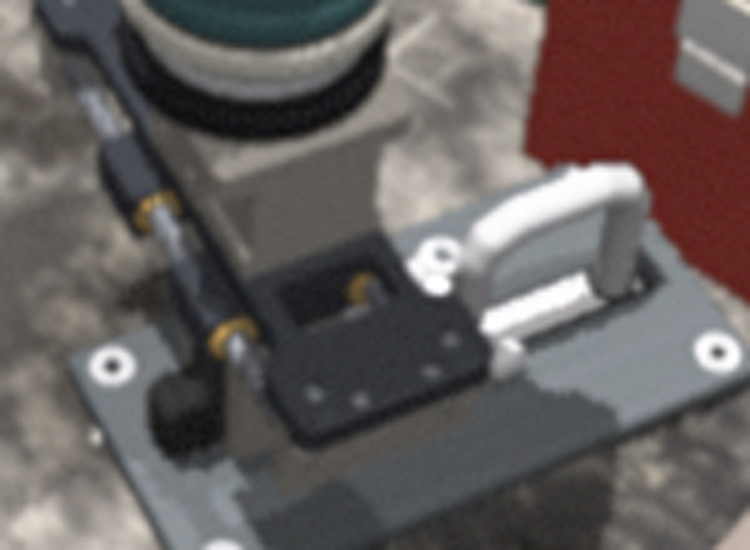

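View pics/d_tc.png

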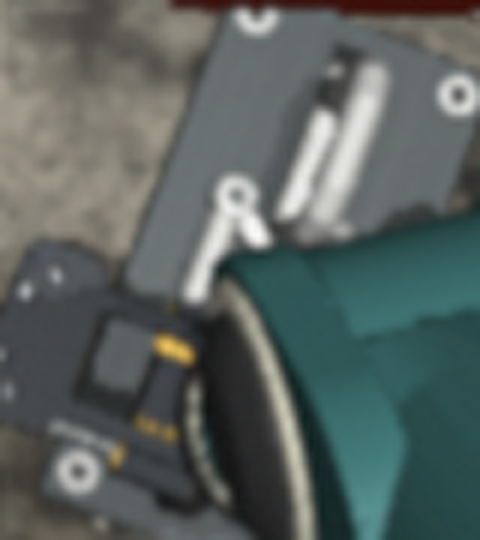

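Emit:
servo_tool(
  deltas=[
    [[0, 0, 0], [0.19, -0.07, 0], -1],
    [[0, 0, 0], [0.19, -0.07, 0], -1],
    [[0, 0, 0], [0.19, -0.07, 0], -1],
    [[0, 0, 0], [0, 0, 0], -1],
  ],
)

```text
time_s: 9.88
position: [0.5236, 0.1485, 0.0202]
ee_rot: [-1.57, 0.001, 1.206]
ft_force: [-3.0, 3.2, -4.1]
width: 0.189
```

Emit:
servo_tool(
  deltas=[
    [[0, 0, 0], [0.19, -0.06, 0], -1],
    [[0, 0, 0], [0.19, -0.07, 0], -1],
    [[0, 0, 0], [0.19, -0.07, 0], -1],
    [[0, 0, 0], [0, 0, 0], -1],
  ],
)

```text
time_s: 10.22
position: [0.5301, 0.1469, 0.0205]
ee_rot: [-1.571, -0.001, 1.207]
ft_force: [-2.3, 4.1, -4.3]
width: 0.192
```

Emit:
servo_tool(
  deltas=[
    [[0, 0, 0], [0.19, -0.06, 0], -1],
    [[0, 0, 0], [0.19, -0.07, 0], -1],
    [[0, 0, 0], [0.19, -0.07, 0], -1],
    [[0, 0, 0], [0, 0, 0], -1],
  ],
)

```text
time_s: 10.55
position: [0.5374, 0.1451, 0.021]
ee_rot: [-1.574, -0.002, 1.207]
ft_force: [1.2, 4.7, -3.9]
width: 0.19
```

Emit:
servo_tool(
  deltas=[
    [[0, 0, 0], [0.19, -0.08, 0], -1],
    [[0, 0, 0], [0.14, -0.06, 0], -1],
    [[0, 0, 0], [0, 0, 0], -1],
  ],
)

```text
time_s: 10.8
position: [0.5407, 0.1434, 0.0211]
ee_rot: [-1.574, -0.002, 1.207]
ft_force: [2.4, 5.0, -3.8]
width: 0.192
```

Emit:
servo_tool(
  deltas=[
    [[0, 0, 0], [0.14, -0.06, 0], -1],
    [[0, 0, 0], [0, 0, 0], -1],
  ],
)

```text
time_s: 10.97
position: [0.5409, 0.1411, 0.0208]
ee_rot: [-1.572, 0.001, 1.205]
ft_force: [-0.2, -0.7, -3.0]
width: 0.194
```

Emit:
servo_tool(
  deltas=[
    [[0, 0, 0], [0.14, -0.06, 0], -1],
    [[0, 0, 0], [0, 0, 0], -1],
  ],
)

```text
time_s: 11.13
position: [0.5417, 0.1404, 0.0205]
ee_rot: [-1.571, 0.001, 1.205]
ft_force: [-0.2, -0.4, -2.8]
width: 0.191
```

```bash
python3 look.py e
python3 -c "
from h import *
F=pickle.load(open('e.pkl','rb'))
crop(F['top'],295,135,80,90,6,'pics/e_tc.png');crop(F['scene'],250,190,130,100,6,'pics/e_sc.png')"
```

```text
11.2833 [0.5415 0.1413 0.0205] [-1.5706  0.0007  1.2057] [-0.0552 -0.3061 -3.5375] [0.0671 0.0866 0.0682] 0.192005679648728
```

View pics/e_sc.png

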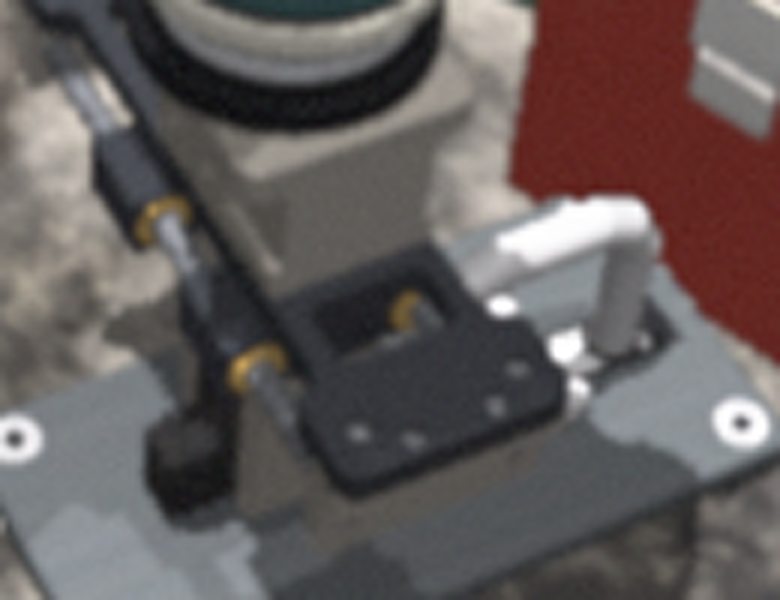

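View pics/e_tc.png

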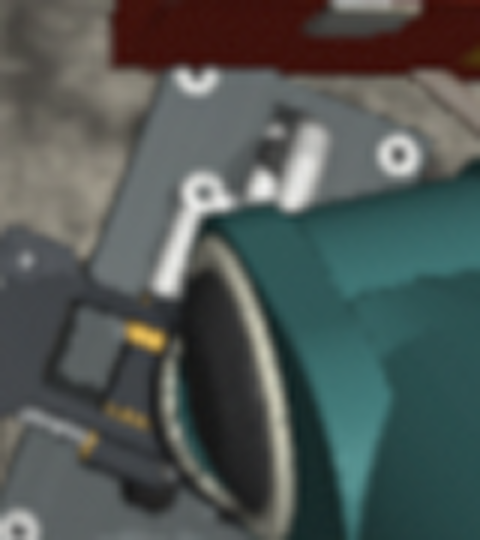

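Emit:
servo_tool(
  deltas=[
    [[0, 0, 0], [-0.19, 0.07, 0], -1],
    [[0, 0, 0], [-0.28, 0.11, 0], -1],
    [[0, 0, 0], [-0.28, 0.11, 0], -1],
    [[0, 0, 0], [-0.28, 0.1, 0], -1],
    [[0, 0, 0], [-0.28, 0.11, 0], -1],
    [[0, 0, 0], [-0.19, 0.07, 0], -1],
    [[0, 0, 0], [0, 0, 0], -1],
    [[0, 0, 0], [0, 0, 0], -1],
  ],
)

```text
time_s: 11.95
position: [0.5265, 0.1478, 0.0206]
ee_rot: [-1.571, -0.0, 1.207]
ft_force: [1.3, 0.1, -2.3]
width: 0.193
```

Emit:
servo_tool(
  deltas=[
    [[0, 0, 0], [-0.09, 0.035, 0], -1],
    [[0, 0, 0], [-0.09, 0.035, 0], -1],
    [[0, 0, 0], [0, 0, 0], -1],
  ],
)

```text
time_s: 12.2
position: [0.5246, 0.1484, 0.0206]
ee_rot: [-1.571, 0.0, 1.206]
ft_force: [-0.4, 0.1, -3.1]
width: 0.192
```

Emit:
servo_tool(
  deltas=[
    [[0, 0, 0], [-0.09, 0.035, 0], -1],
    [[0, 0, 0], [-0.09, 0.035, 0], -1],
    [[0, 0, 0], [0, 0, 0], -1],
  ],
)

```text
time_s: 12.45
position: [0.5227, 0.1492, 0.0205]
ee_rot: [-1.571, 0.0, 1.207]
ft_force: [0.4, -0.3, -3.9]
width: 0.188
```

Emit:
servo_tool(
  deltas=[
    [[0, 0, 0], [-0.09, 0.035, 0], -1],
    [[0, 0, 0], [0, 0, 0], -1],
  ],
)

```text
time_s: 12.62
position: [0.522, 0.1495, 0.0206]
ee_rot: [-1.571, -0.0, 1.207]
ft_force: [0.3, -1.0, -3.3]
width: 0.192
```

Emit:
servo_tool(
  deltas=[
    [[0, 0, 0], [-0.09, 0.035, 0], -1],
    [[0, 0, 0], [0, 0, 0], -1],
  ],
)

```text
time_s: 12.78
position: [0.5218, 0.1496, 0.0207]
ee_rot: [-1.572, -0.0, 1.206]
ft_force: [2.0, -0.9, -4.6]
width: 0.188
```

Emit:
servo_tool(
  deltas=[
    [[0, 0, 0], [-0.09, 0.035, 0], -1],
    [[0, 0, 0], [0, 0, 0], -1],
  ],
)

```text
time_s: 12.95
position: [0.5214, 0.1497, 0.0208]
ee_rot: [-1.573, -0.001, 1.206]
ft_force: [3.9, -1.6, -5.1]
width: 0.193
```

Emit:
servo_tool(
  deltas=[
    [[0, 0, 0], [-0.09, 0.035, 0], -1],
    [[0, 0, 0], [-0.09, 0.035, 0], -1],
    [[0, 0, 0], [0, 0, 0], -1],
  ],
)

```text
time_s: 13.2
position: [0.5209, 0.15, 0.021]
ee_rot: [-1.575, -0.001, 1.206]
ft_force: [7.3, -3.7, -7.5]
width: 0.195
```

Emit:
servo_tool(
  deltas=[
    [[0, 0, 0], [-0.05, 0.02, 0], -1],
    [[0, 0, 0], [0, 0, 0], -1],
  ],
)

```text
time_s: 13.37
position: [0.5208, 0.15, 0.021]
ee_rot: [-1.576, -0.002, 1.205]
ft_force: [8.1, -2.6, -7.8]
width: 0.189
```

Emit:
servo_tool(
  deltas=[
    [[0, 0, 0], [-0.06, 0.025, 0], -1],
    [[0, 0, 0], [0, 0, 0], -1],
  ],
)

```text
time_s: 13.53
position: [0.5206, 0.15, 0.021]
ee_rot: [-1.577, -0.002, 1.205]
ft_force: [9.9, -3.8, -8.5]
width: 0.19
```

Emit:
servo_tool(
  deltas=[
    [[0, 0, 0], [0, 0, 0], -1],
    [[0, 0, 0], [0, 0, 0], -1],
  ],
)

```text
time_s: 13.7
position: [0.5206, 0.1501, 0.021]
ee_rot: [-1.576, -0.002, 1.205]
ft_force: [8.8, -4.0, -8.1]
width: 0.193
```

Emit:
servo_tool(
  deltas=[
    [[0, 0, 0], [0, 0, 0], -1],
    [[0, 0, 0], [0, 0, 0], -1],
    [[0, 0, 0], [0, 0, 0], -1],
    [[0, 0, 0], [0, 0, 0], -1],
  ],
)

```text
time_s: 14.03
position: [0.5207, 0.15, 0.021]
ee_rot: [-1.576, -0.002, 1.205]
ft_force: [10.1, -3.1, -9.2]
width: 0.194
```

Emit:
servo_tool(
  deltas=[
    [[0, 0, 0], [0, 0, 0], -1],
    [[0, 0, 0], [0, 0, 0], -1],
    [[0, 0, 0], [0, 0, 0], -1],
    [[0, 0, 0], [0, 0, 0], -1],
  ],
)

```text
time_s: 14.37
position: [0.5207, 0.1501, 0.021]
ee_rot: [-1.576, -0.002, 1.205]
ft_force: [9.9, -4.3, -8.8]
width: 0.196
```

Emit:
servo_tool(
  deltas=[
    [[0, 0, 0], [0, 0, 0], -1],
    [[0, 0, 0], [0, 0, 0], -1],
    [[0, 0, 0], [0, 0, 0], -1],
    [[0, 0, 0], [0, 0, 0], -1],
  ],
)

```text
time_s: 14.7
position: [0.5206, 0.1501, 0.021]
ee_rot: [-1.576, -0.002, 1.205]
ft_force: [10.0, -3.8, -9.1]
width: 0.192
```

Emit:
servo_tool(
  deltas=[
    [[0, 0, 0], [0, 0, 0], -1],
    [[0, 0, 0], [0, 0, 0], -1],
    [[0, 0, 0], [0, 0, 0], -1],
    [[0, 0, 0], [0, 0, 0], -1],
  ],
)

```text
time_s: 15.03
position: [0.5206, 0.1501, 0.021]
ee_rot: [-1.576, -0.002, 1.205]
ft_force: [10.2, -4.4, -7.6]
width: 0.188
```

Emit:
servo_tool(
  deltas=[
    [[0, 0, 0], [0.023, -0.009, 0], -1],
    [[0, 0, 0], [0, 0, 0], -1],
    [[0, 0, 0], [0, 0, 0], -1],
    [[0, 0, 0], [0, 0, 0], -1],
    [[0, 0, 0], [0, 0, 0], -1],
  ],
)

```text
time_s: 15.45
position: [0.5207, 0.15, 0.021]
ee_rot: [-1.576, -0.002, 1.205]
ft_force: [9.1, -4.4, -7.8]
width: 0.192
```

Emit:
servo_tool(
  deltas=[
    [[0, 0, 0], [0, 0, 0], -1],
    [[0, 0, 0], [0, 0, 0], -1],
    [[0, 0, 0], [0, 0, 0], -1],
    [[0, 0, 0], [0, 0, 0], -1],
  ],
)

```text
time_s: 15.78
position: [0.5207, 0.1501, 0.021]
ee_rot: [-1.576, -0.002, 1.205]
ft_force: [9.5, -4.2, -8.5]
width: 0.191
```

Emit:
servo_tool(
  deltas=[
    [[0, 0, 0], [0, 0, 0], -1],
    [[0, 0, 0], [0, 0, 0], -1],
    [[0, 0, 0], [0, 0, 0], -1],
    [[0, 0, 0], [0, 0, 0], -1],
  ],
)

```text
time_s: 16.12
position: [0.5207, 0.1501, 0.021]
ee_rot: [-1.576, -0.002, 1.205]
ft_force: [9.4, -3.4, -8.4]
width: 0.191
```

Emit:
servo_tool(
  deltas=[
    [[0, 0, 0], [0, 0, 0], -1],
    [[0, 0, 0], [0, 0, 0], -1],
    [[0, 0, 0], [0, 0, 0], -1],
    [[0, 0, 0], [0, 0, 0], -1],
  ],
)

```text
time_s: 16.45
position: [0.5207, 0.1501, 0.021]
ee_rot: [-1.576, -0.002, 1.205]
ft_force: [8.5, -3.1, -8.9]
width: 0.192
```

```bash
python3 look.py g
python3 -c "
from h import *
F=pickle.load(open('g.pkl','rb'))
crop(F['top'],295,135,80,90,6,'pics/g_tc.png');crop(F['scene'],250,190,130,100,6,'pics/g_sc.png')"
```

```text
16.6 [0.5207 0.15   0.021 ] [-1.5761 -0.0016  1.2051] [ 9.5507 -2.8202 -8.567 ] [-0.654  -1.6455  0.0811] 0.1946007659917379
```

View pics/g_tc.png

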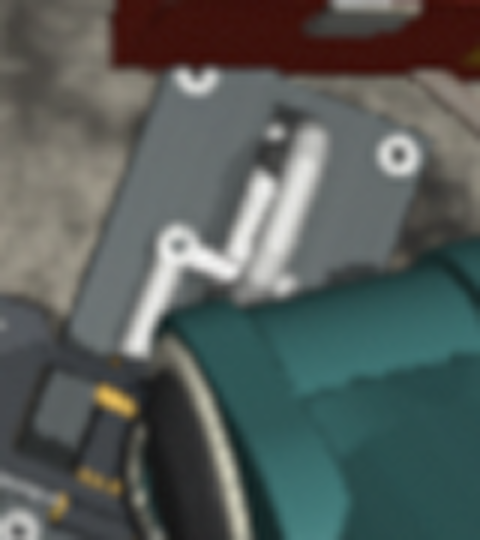

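View pics/g_sc.png

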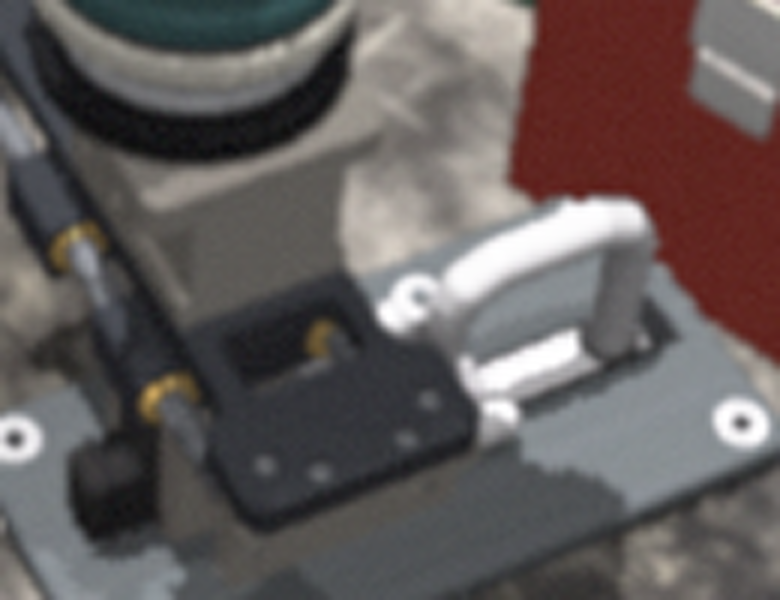

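Emit:
servo_tool(
  deltas=[
    [[0, 0, 0], [0.19, -0.07, 0], -1],
    [[0, 0, 0], [0.19, -0.07, 0], -1],
    [[0, 0, 0], [0.28, -0.11, 0], -1],
    [[0, 0, 0], [0.28, -0.11, 0], -1],
    [[0, 0, 0], [0.19, -0.07, 0], -1],
    [[0, 0, 0], [0, 0, 0], -1],
    [[0, 0, 0], [0, 0, -0.15], -1],
    [[0, 0, 0], [0, 0, -0.1], -1],
    [[0, 0, 0], [0, 0, 0], -1],
  ],
)

```text
time_s: 17.35
position: [0.5284, 0.147, 0.0178]
ee_rot: [-1.57, 0.0, 1.207]
ft_force: [0.4, -0.1, -3.4]
width: 0.195
```

Emit:
servo_tool(
  deltas=[
    [[0, 0, 0], [0, 0, -0.1], -1],
    [[0, 0, 0], [0, 0, 0], -1],
    [[0, 0, 0], [0, 0, 0], -1],
  ],
)

```text
time_s: 17.6
position: [0.5288, 0.147, 0.017]
ee_rot: [-1.571, 0.0, 1.207]
ft_force: [-0.2, -0.2, -2.7]
width: 0.193
```

Emit:
servo_tool(
  deltas=[
    [[0, 0, 0], [0, 0, -0.05], -1],
    [[0, 0, 0], [0, 0, 0], -1],
    [[0, 0, 0], [0, 0, 0], -1],
  ],
)

```text
time_s: 17.85
position: [0.529, 0.147, 0.0167]
ee_rot: [-1.571, -0.0, 1.207]
ft_force: [-0.4, -0.4, -1.9]
width: 0.192
```

Emit:
servo_tool(
  deltas=[
    [[0, 0, 0], [0, 0, -0.05], -1],
    [[0, 0, 0], [0, 0, 0], -1],
    [[0, 0, 0], [0, 0, 0], -1],
  ],
)

```text
time_s: 18.1
position: [0.529, 0.147, 0.0165]
ee_rot: [-1.571, -0.0, 1.207]
ft_force: [-2.3, -0.4, 4.3]
width: 0.189
```

Emit:
servo_tool(
  deltas=[
    [[0, 0, 0], [0, 0, -0.05], -1],
    [[0, 0, 0], [0, 0, 0], -1],
    [[0, 0, 0], [0, 0, 0], -1],
  ],
)

```text
time_s: 18.35
position: [0.529, 0.147, 0.0165]
ee_rot: [-1.571, -0.0, 1.207]
ft_force: [-3.6, -1.1, 9.4]
width: 0.196
```

Emit:
servo_tool(
  deltas=[
    [[0, 0, 0], [0, 0, 0.07], -1],
    [[0, 0, 0], [0, 0, 0], -1],
    [[0, 0, 0], [0, 0, 0], 0.3],
    [[0, 0, 0], [0, 0, 0], 0.3],
    [[0, 0, 0], [0, 0, 0], 0.3],
    [[0, 0, 0], [0, 0, 0], 0.3],
    [[0, 0, 0], [0, 0, 0], 0.3],
    [[0, 0, 0], [0, 0, 0], 0.3],
    [[0, 0, 0], [0, 0, 0], 0.3],
    [[0, 0, 0], [0, 0, 0], 0.3],
  ],
)

```text
time_s: 19.18
position: [0.529, 0.1469, 0.0163]
ee_rot: [-1.571, -0.0, 1.207]
ft_force: [-0.3, -1.3, 0.4]
width: 0.647
```

Emit:
servo_tool(
  deltas=[
    [[0, 0, 0], [0, 0, 0.5], 0.3],
    [[0, 0, 0], [0, 0, 1.2], 0.3],
    [[0, 0, 0], [0, 0, 2.0], 0.3],
    [[0, 0, 0], [-0.5, 0.2, 2.5], 0.3],
    [[0, 0, 0], [-1, 1, 2.5], 0.3],
    [[0, 0, 0], [-1.5, 2, 2.5], 0.3],
    [[0, 0, 0], [-1.5, 2.5, 2.5], 0.3],
    [[0, 0, 0], [-1.5, 2.5, 2], 0.3],
    [[0, 0, 0], [-1.5, 2.5, 1], 0.3],
    [[0, 0, 0], [-1, 2, 0], 0.3],
    [[0, 0, 0], [0, 1, 0], 0.3],
    [[0, 0, 0], [0, 0, 0], 0.3],
  ],
)

```text
time_s: 20.18
position: [0.4436, 0.2863, 0.1843]
ee_rot: [-1.571, -0.002, 1.211]
ft_force: [-0.1, 0.4, 0.4]
width: 0.65
```

```bash
python3 look.py i
python3 -c "
from h import *
F=pickle.load(open('i.pkl','rb'))
crop(F['top'],285,135,95,110,5,'pics/i_tc.png');crop(F['scene'],230,190,160,120,5,'pics/i_sc.png')"
```

```text
20.3333 [0.4447 0.2821 0.183 ] [-1.5711  0.0014  1.2044] [ 0.4944  0.1137 -0.0106] [-0.0498  0.0705 -0.0266] 0.6492866343888742
```

View pics/i_sc.png

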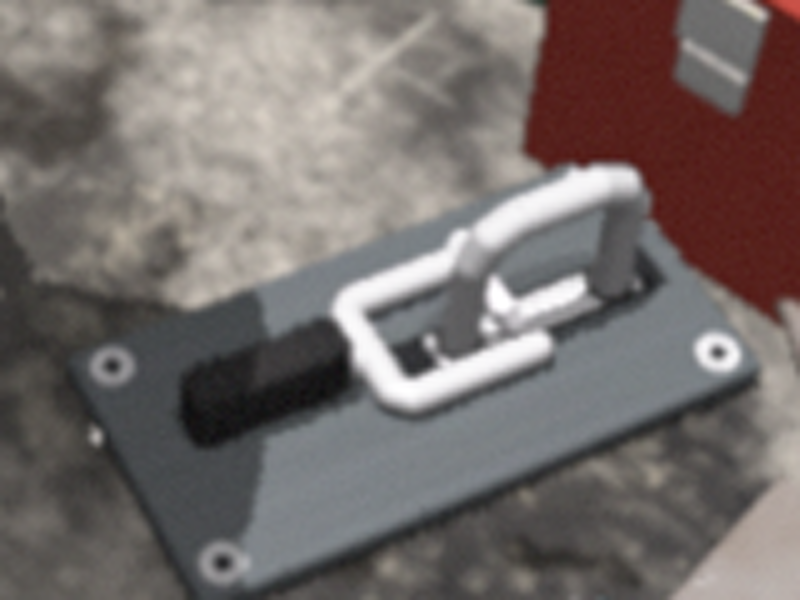

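View pics/i_top.png

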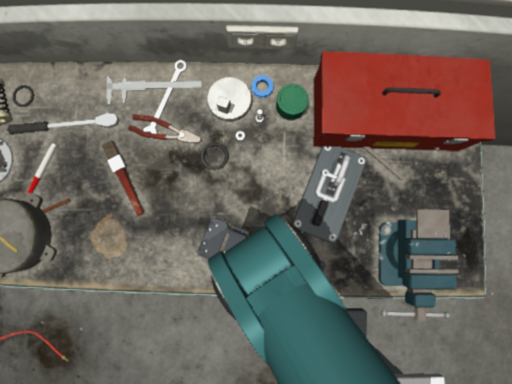

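View pics/i_tc.png

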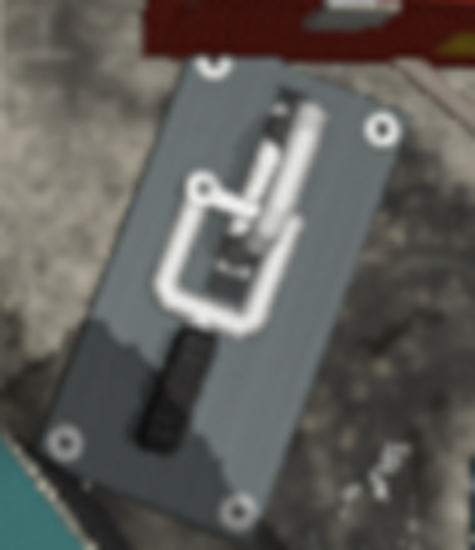

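```bash
python3 - <<'E'
import numpy as np,cv2,pickle
A=pickle.load(open("f0.pkl","rb"))["top"]["color"].astype(int);B=pickle.load(open("i.pkl","rb"))["top"]["color"].astype(int)
d=abs(A-B).max(2)
for n,(x,y) in dict(ring=(215,156),nut=(240,135),bolt=(260,116)).items(): print(n,d[y-18:y+18,x-18:x+18].max(),d[y-18:y+18,x-18:x+18].mean())
E
```

```text
ring 8 3.5833333333333335
nut 9 4.416666666666667
bolt 10 4.652777777777778
```

The hook lies flat on the plate and the leg is inside its pocket. The gate runs straight across the mouth from the hinge at (203,188) to the nose side at about (250,210), so it is shut. The loose parts haven't moved.

```bash
python3 -c "
from bench import arm
print(arm.sense()['ft_force'],arm.sense()['time_s']);print(arm.sign_off())"
```

```text
[ 0.49436256  0.11366191 -0.01064878] 20.3333
the job is handed in; nothing more can be done
None
```

The hook is clipped on the near leg of the eye, proved with a 10 N pull, and lying flat on the plate. I handed the job in at 20.3 s.

- **Clipping:** I gripped the hook by its handle and pressed the gate on the near leg, which I found about 2 mm beyond the mark. The readings I took while pressing peaked at about 6.5 N. The force then dropped to zero as the gate snapped shut behind the leg.
- **Pull test:** I pulled straight back against the shut gate. For about 1.5 s it read 9.6–11.1 N, so I eased it slightly. It then held 9–10.4 N for another 1.2 s. Each reading carries about ±1 N of noise. The TCP did not slip. The tool also read about 5 N of extra downward force while pulling, so the total on the eye was about 12 N, well under 25 N.
- **Setting down:** I moved the hook forward off the gate and lowered it until it touched the plate. That pressed it on the plate with about 12 N, which I relieved before letting go.
- **Last checks:** The final pictures show the hook flat on the plate, the leg inside its pocket and the gate across the mouth. The ring, nut and bolt are unchanged from the first picture. The gripper is clear with no force on it. None of the final checks failed.
- **Disagreement:** While pressing, the hook drifted sideways, so the leg sat at about y -3 to -7 mm in the hook's frame (by the TCP readings) instead of -5. I nudged it back on the way and it stayed within the allowed -8 to -2 mm.

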